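# Nip the bearing plate in the vice

## Robot

A 6-joint arm with a two-finger parallel gripper is mounted at the origin on the work surface; the furniture and walls round the work are solid. World frame = base frame: x ahead of the robot, y to its left, z up, the work surface at z = 0. Lengths are in m, angles in rad, forces in N, time in s.
With the tool pointing down it reaches from about 0.325 to 0.85 m from the base axis. Payload 15.5 kg.
Tool frame: the origin (TCP) lies between the finger pads; the fingertips stand 11 mm ahead of it and the grasp point (between the pads) lies 8 mm behind it (arm.tip_extent is the distance from the TCP to the fingertips, in m); z points along the fingers, x is the direction in which the jaws open and shut, and the axes are right-handed (so a half turn about z gives the same grasp; the last joint's range is limited). The gripper opens to 91 mm and grips with 3 to 60 N. Pads are 32 mm wide; open, the fingers measure 118 mm over their backs; the gripper's body (76 mm by 178 mm) begins 60 mm behind the grasp point.
Start: joints at [1.042, 0.494, 1.345, -0, 1.302, -0.096], TCP at [0.262, 0.567, 0.225] pointing down, gripper open.
Joint ranges: [-2.91, 2.91], [-0.82, 2.16], [0.22, 2.67], [-1.22, 4.37], [0.12, 2.79], [-3.08, 3.08]. Speed limits (rad/s): [1.89, 1.89, 2.57, 3.01, 3.01, 3.01].

## Interface

Orientations are given as a unit quaternion [x, y, z, w].
In Python, from cell import arm, camera, job, cut_out, pinpoint gives the robot as it stands.
- The arm moves only by the shell command python3 -m creep 'ROWS' [FORCE]. ROWS is a JSON object of lists of equal length, an entry for each row: "linear": the shift along the tool's x, y, z in m, a list of three; "dr": the turn, a rotation vector about the tool's x, y, z in degrees, a list of three; "jaw": the closure in counts, from 0 (fully open) to 255 (shut). In form: {"linear": [[tx, ty, tz], ...], "dr": [[rx, ry, rz], ...], "jaw": [jaw, ...]}. A call has 1 to 12 rows; each row shifts and turns the commanded pose from where the row before left it, along the tool's axes as they then stand; what a row does not reach is not made up. A row lasts 1/12 s, in which the tool goes at most 41.7 mm and 7.16 degrees, less where a joint would pass 70% of its speed; a pose out of reach is approached as far as the arm can. A call is refused whole if a number of a shift passes 0.0417 or a number of a turn 7.16, either way. A call with a gripper value outside its range is refused whole. The fingers move at their own pace and stop on an object; FORCE is the grip in N (left out, the last holds). Time passes only in rows, so rows that do not move let the fingers close. It gives the time, the measured TCP pose, the force and the opening at its end, in the units of the state.
- arm.get_obs(): the state, without advancing time (a new reading comes with each control period).
- camera(name): name is "side" or "top"; returns a dict with "color" (480x640x3 uint8, red, green, blue), "K" (3x3 intrinsics, pixels), "extrinsics" (4x4, takes a point from camera to world coordinates). Camera axes: x right, y down, z forward; pixel columns grow to the right and rows downward; lengths in m; the calibration is good to about 2 mm. A picture is of the moment at which its call begins. There is no depth.
- job.job_done(): hands the job in, once; it reports no verdict.
Trained networks look in the newest picture that a camera, given by its name, has taken for a name from the list of things; names that differ only in an ending like _2 or _b are one class to them, and where a whole thing is asked for, a point or a joint stands for the part that bears it (a point fixed in the world has none). Each returns a list of dicts, best first, with "p" (0 to 1); they miss things now and then, are a little off and sometimes report something else, mostly with a low value. They report only what shows in the picture. A call takes as long as a camera call.
- cut_out(label, camera): "pixels" (480x640 bool, what is visible of it) and "uv" ([column, row] in pixels, amid what is visible of it).
- pinpoint(label, camera): "uv" ([column, row] in pixels: a listed point, or the origin of a listed thing).
The state is a dict: "time_s": time; "joints": joint angles; "dq": joint speeds; "tau": joint torques, N m; "ee_pos": TCP position; "tool_rot": TCP orientation; "force": force on the tool from outside, world axes, zero at the start; "ft_torque": the same for the moment, N m; "opening": opening from 0.0 (shut) to 1.0 (fully open).
Only numpy, scipy, OpenCV 4.12 (cv2) and the standard library are available. Lean on these libraries where they do the work, as an engineer would, in place of code of your own. Each camera call takes 0.05 s, during which the arm holds its last target. There are 200 camera calls.

## Task

The aluminium plate standing between the open vice jaws sticks out too far on the robot's right. With the fingertips push it along the jaws until it sticks out equally on both sides, then push the vice's sliding jaw shut so that the plate is nipped upright between the jaws. Finish while still pressing firmly on the sliding jaw, so that the screw can be tightened; do not lift, squeeze or knock the plate hard, and leave the other things on the bench alone.

Things in the scene. Friction and masses are not known exactly. Their poses are not given: they have to be found in the camera images.
- vice: Blue-grey quick-release bench vice bolted to the bench, facing the robot, turned up to 20 deg either way. Origin in its base on the bench. Axes: x is the way the sliding (near) jaw closes, towards the fixed (far) jaw; y along the jaws to the left; z up. Both jaws are 109 mm long (y), 40 mm thick (x) and span 100 to 142 mm above the bench; nothing behind them is higher.
- jaws_mid (a point): Point on the gripping face of the vice's fixed (far) jaw, half-way along the jaws (y), at the jaws' top edge, 142 mm above the bench; axes as for the vice. Between the jaws lies the slide bar, 50 mm wide in y and centred on this point, its top 84 mm above the bench; the plate stands on it.
- jaw_front (a point): Middle of the front face of the sliding (near) jaw, turned to the robot, 121 mm above the bench; axes as for the vice. The upright face, 109 mm long (y), 100 to 142 mm above the bench, is free to press on. Below it the screw hub (top 85 mm above the bench) and level T-bar (150 mm long, 10 mm thick, 68 mm above the bench) stick out up to 40 mm in front.
- vice_jaw (a joint): Opening of the sliding jaw, m: 0 to 0.09, grows as it opens towards the robot. The gap between the jaws is this + 1.5 mm; about 0.0205 with the 22 mm plate nipped. It slides freely (quick release, no turning of the screw), needs about 6 N to move and stays where left; 12 to 20 N on the shut jaw is a good firm push, under 8 N too weak.
- plate: Loose aluminium bearing plate, 0.4 to 0.75 kg: 22 mm thick (x), 140 mm long (y, along the jaws), 70 mm high (z), with a 30 mm bore, two 13 mm holes and a tongue below, 12 mm wide and 5 mm high, on which it stands. Origin: middle of its underside. It slides along under 2 to 6 N on an end face; pushed high up it may tip, so push low, 95 to 120 mm above the bench, and touch it slowly.
- plate_mid (a point): Centre of the plate, 37 mm above its underside (121 mm above the bench as it stands); axes as the plate. Its flat end faces lie 70 mm either side of this point along y; its top edge is 154 mm above the bench. Both ends stick out past the jaws, 15 mm each when it is centred; at the start the right (-y) end sticks out 28 to 37 mm.
- grease_tub: White grease tub with a red lid, loose, 70 mm across, 64 mm high, right of the vice; origin at the middle of its underside.
- threadlock: Small red bottle with a black nozzle, loose, 30 mm across, 100 mm high, standing in front and to the right of the vice; origin at the middle of its underside.
- tape_measure: Yellow and black tape measure, loose, 37 x 82 x 64 mm high, in front and left of the vice; origin at the middle of its underside.
- feeler: Feeler gauge set, black with steel blades, loose, 27 x 100 x 16 mm, in front of the vice; origin at the middle of its underside.

How it is judged:
On the way, in this order (a step that is already met when the one before it is completed fails the run):
1. the plate is pushed along to the middle of the jaws while the vice is still open (y of plate_mid in the frame of jaws_mid between -0.007 and 0.007 m and value of joint vice_jaw above 0.03 m), for 0.2 s.
2. the sliding jaw is pushed shut on the plate (y of plate_mid in the frame of jaws_mid between -0.007 and 0.007 m and value of joint vice_jaw below 0.023 m), for 0.2 s.
At the end, for the whole second after the job is handed in: The plate stands on the slide bar, upright and parallel to the jaws (4 deg), its height within 6 mm, centred along the jaws within 7 mm; the sliding jaw is shut on it (joint 0.018 to 0.023) and still, the fingers press the vice with over 8 N, and the robot does not touch the plate (all of step 2 and z of plate_mid in the frame of jaws_mid between -0.027 and -0.015 m and angle between plate_mid's own z axis and vertical below 0.07 rad and value of joint vice_jaw above 0.018 m and velocity of joint vice_jaw between -0.005 and 0.005 m/s and angle between the y axis of plate_mid and the y axis of jaws_mid, either way round below 0.07 rad and contact force between the fingers and vice above 8 N and contact force between the arm and plate below 0.5 N and linear speed of plate below 0.01 m/s); the arm keeps its last pose, push and grip.
It fails at once if the plate is lifted (z of plate_mid in the frame of jaws_mid above -0.008 m).
It fails at once if the plate falls out of the vice or tips over (z of plate_mid in the frame of jaws_mid below -0.05 m or angle between plate_mid's own z axis and vertical above 0.5 rad).
It fails at once if the plate is squeezed, knocked or shoved hard (over 60 N from the robot) (contact force between the arm and plate above 60 N).
It fails at once if one of the things standing by is moved by more than 20 mm or knocked over (distance of any of grease_tub, threadlock, tape_measure, feeler from where it was at the start of the episode above 0.02 m or angle between any of grease_tub, threadlock, tape_measure, feeler's own z axis and vertical above 0.3 rad).
It also fails if it takes over 46 s, if anything falls off the work surface, if the arm or the gripper's body presses on something with over 40 N, if the wrist force passes 120 N, or if a joint passes its speed limit or range.

## Working session

There is one attempt and no reset: what is moved stays moved. The work goes in short steps, Python scripts to look and compute and a shell command to move; the robot and the scene stay as the last step left them, time stands still between calls to the robot, and variables do not carry over. Pictures are saved under pics/ and viewed, about 8 in all and at most 12, crops included, and the job is handed in when it is done.

```bash
mkdir -p pics; ls
cat > h.py <<'E'
import numpy as np, cv2
from cell import arm,camera,job,cut_out,pinpoint
def onplane(c,uv,z):
    K,E=np.array(c["K"]),np.array(c["extrinsics"])
    d=E[:3,:3]@np.linalg.inv(K)@np.array([uv[0],uv[1],1.]); o=E[:3,3]
    return o+d*(z-o[2])/d[2]
def proj(c,p):
    K,E=np.array(c["K"]),np.array(c["extrinsics"])
    q=K@(E[:3,:3].T@(np.array(p)-E[:3,3])); return q[:2]/q[2]
def tri(cs,uvs):
    A=np.zeros((3,3));b=np.zeros(3)
    for c,uv in zip(cs,uvs):
        K,E=np.array(c["K"]),np.array(c["extrinsics"])
        d=E[:3,:3]@np.linalg.inv(K)@np.array([uv[0],uv[1],1.]);d/=np.linalg.norm(d)
        M=np.eye(3)-np.outer(d,d);A+=M;b+=M@E[:3,3]
    return np.linalg.solve(A,b)
E
python3 - <<'E'
from h import *
np.set_printoptions(precision=3,suppress=True)
Z=dict(jaws_mid=.142,jaw_front=.121,plate_mid=.121,vice=0,grease_tub=0,threadlock=0,tape_measure=0,feeler=0)
cs={n:camera(n) for n in("top","side")}
for n,c in cs.items():
    cv2.imwrite(f"pics/{n}0.png",c["color"][:,:,::-1])
    print(n,np.array(c["extrinsics"])[:3,3])
for k,z in Z.items():
    u={}
    for n,c in cs.items():
        r=pinpoint(k,n)
        if r: u[n]=r[0]["uv"]; print(k,n,round(r[0]["p"],2),np.array(r[0]["uv"]),onplane(c,r[0]["uv"],z))
    if len(u)==2: print("  tri",tri([cs[n] for n in u],list(u.values())))
o=arm.get_obs();print(o["ee_pos"],o["tool_rot"],o["time_s"],o["force"])
E
```

```text
pics
top [0.358 0.137 0.976]
side [0.477 0.806 0.616]
jaws_mid top 0.82 [294.2 194.6] [0.538 0.156 0.142]
jaws_mid side 0.76 [256.6 219.4] [0.537 0.16  0.142]
  tri [0.538 0.156 0.139]
jaw_front top 0.95 [306.7 274.2] [0.411 0.137 0.121]
jaw_front side 0.79 [331.  218.9] [0.418 0.138 0.121]
  tri [0.415 0.136 0.119]
plate_mid top 0.96 [307.8 201.2] [0.532 0.134 0.121]
plate_mid side 0.6 [261.8 222. ] [0.531 0.139 0.121]
  tri [0.532 0.134 0.118]
vice top 0.73 [302.7 202.9] [0.553 0.144 0.   ]
vice side 0.74 [257.6 281.4] [0.547 0.15  0.   ]
  tri [ 0.551  0.144 -0.005]
grease_tub top 0.95 [380.6 216.5] [ 0.526 -0.003  0.   ]
grease_tub side 0.74 [276.3 226.8] [ 0.515 -0.006  0.   ]
  tri [ 0.52  -0.001  0.005]
threadlock top 0.83 [426.9 257.3] [ 0.449 -0.087  0.   ]
threadlock side 0.81 [307.1 202.9] [ 0.45  -0.086  0.   ]
  tri [ 0.449 -0.088 -0.002]
tape_measure top 0.62 [219.9 342.5] [0.296 0.295 0.   ]
tape_measure side 0.97 [420.3 338.1] [0.291 0.293 0.   ]
  tri [0.294 0.295 0.003]
feeler top 0.55 [301.6 284.4] [0.4   0.146 0.   ]
feeler side 0.87 [341.7 276.7] [0.399 0.147 0.   ]
  tri [ 0.399  0.147 -0.001]
[0.262 0.567 0.225] [ 0.842  0.539 -0.    -0.   ] 0.9 [ 0.938 -0.587 -0.025]
```

View pics/top0.png

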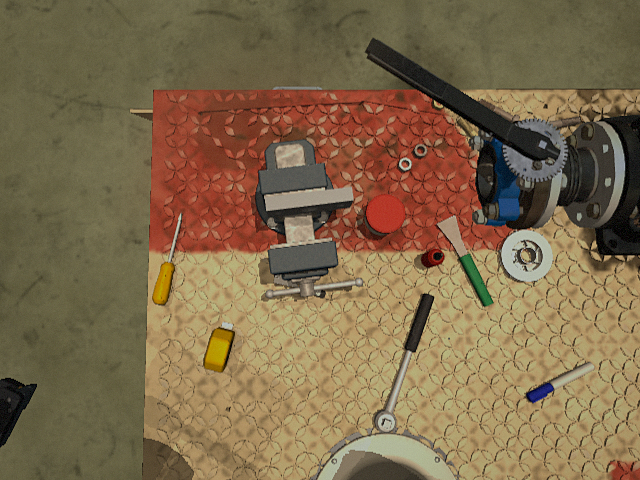

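View pics/side0.png

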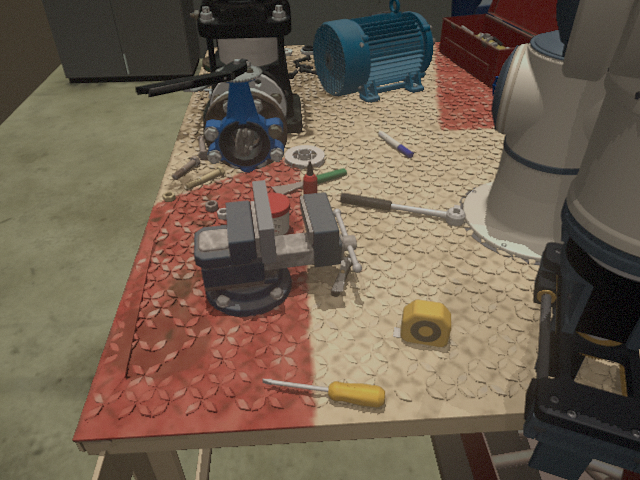

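The views agree: the vice is at about (294,195) in the top picture, and the plate juts out to the right to (353,195). The vice is yawed about +9°, the plate rests against the fixed jaw, and it sits about 21 mm off centre. I'll refine this with a crop.

```bash
python3 - <<'E'
from h import *
i=cv2.imread("pics/top0.png")[130:310,240:370]
cv2.imwrite("pics/crop0.png",cv2.resize(i,None,fx=4.4,fy=3.3*1,interpolation=cv2.INTER_CUBIC) if 0 else cv2.resize(i,None,fx=3.3,fy=3.3,interpolation=cv2.INTER_CUBIC))
E
python3 -m creep '{"linear":[[0,0,0],[0,0,0],[0,0,0],[0,0,0],[0,0,0],[0,0,0]],"dr":[[0,0,-5.6],[0,0,-5.6],[0,0,-5.6],[0,0,-5.6],[0,0,-5.6],[0,0,-5.6]],"jaw":[255,255,255,255,255,255]}' 20
```

```text
time_s: 1.4
ee_pos: [0.2621, 0.5674, 0.2249]
tool_rot: [0.649, 0.761, 0.0, 0.0]
force: [-0.5, 0.8, -0.6]
opening: 0.592
```

View pics/crop0.png

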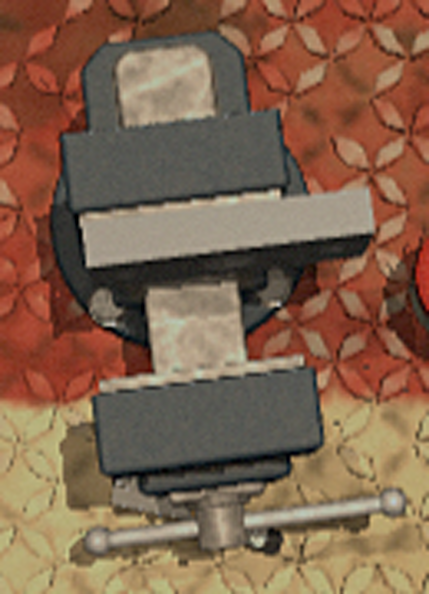

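The crop shows the plate's top face from (80,213) to (373,233), the fixed jaw from (63,134) to (287,185), and the sliding jaw from (98,392) to (322,447). Converting those corners next.

```bash
python3 - <<'E'
from h import *
np.set_printoptions(precision=3,suppress=True)
c=camera("top")
P=dict(plate=(.154,[(80,213),(370,187),(373,233),(85,266)]),fix=(.142,[(63,134),(280,110),(287,185),(72,210)]),near=(.142,[(98,392),(317,367),(322,447),(104,472)]))
for k,(z,q) in P.items():
    w=np.array([onplane(c,(u/3.3+240-.35,v/3.3+130-.35),z)[:2] for u,v in q])
    a=[np.degrees(np.arctan2(-(d:=w[i]-w[j])[0],d[1])) for i,j in((0,1),(3,2))]
    print(k,"len",np.linalg.norm(w[0]-w[1]),"ang",np.array(a),"mid",w.mean(0)); print(w)
E
python3 -m creep '{"linear":[[-0.0316,0.0111,0],[-0.0316,0.0111,0],[-0.0316,0.0111,0],[-0.0316,0.0111,0],[-0.0316,0.0111,0],[-0.0316,0.0111,0],[-0.0316,0.0111,0],[-0.0316,0.0111,0],[-0.0316,0.0111,0],[-0.0316,0.0111,0],[-0.0316,0.0111,0],[-0.0316,0.0111,0]],"dr":[[0,0,0],[0,0,0],[0,0,0],[0,0,0],[0,0,0],[0,0,0],[0,0,0],[0,0,0],[0,0,0],[0,0,0],[0,0,0],[0,0,0]],"jaw":[255,255,255,255,255,255,255,255,255,255,255,255]}'
```

```text
plate len 0.1402370516351507 ang [5.005 6.385] mid [0.531 0.133]
[[0.537 0.204]
 [0.549 0.064]
 [0.526 0.063]
 [0.511 0.201]]
fix len 0.10715473403069356 ang [6.321 6.554] mid [0.566 0.158]
[[0.579 0.213]
 [0.59  0.107]
 [0.553 0.104]
 [0.541 0.209]]
near len 0.10619152504461013 ang [6.204 6.136] mid [0.438 0.142]
[[0.451 0.196]
 [0.463 0.09 ]
 [0.424 0.088]
 [0.413 0.193]]
time_s: 2.45
ee_pos: [0.4523, 0.2115, 0.2251]
tool_rot: [0.652, 0.758, 0.0, 0.0]
force: [0.1, 2.2, -0.2]
opening: 0.007
```

```bash
python3 -m creep '{"linear":[[0,0,0],[-0.031,0.0115,0],[-0.031,0.0115,0],[-0.031,0.0115,0],[-0.031,0.0115,0],[-0.031,0.0115,0],[-0.031,0.0115,0],[0,0,0],[0,0,0],[0,0,0]],"dr":[[0,0,2],[0,0,0],[0,0,0],[0,0,0],[0,0,0],[0,0,0],[0,0,0],[0,0,0],[0,0,0],[0,0,0]],"jaw":[255,255,255,255,255,255,255,255,255,255]}'
python3 -m creep '{"linear":[[0,0,0.02],[0,0,0.02],[0,0,0.015],[0,0,0.015],[0,0,0.01],[0,0,0.01],[0,0,0.01],[0,0,0.01],[0,0,0],[0,0,0],[0,0,0]],"dr":[[0,0,0],[0,0,0],[0,0,0],[0,0,0],[0,0,0],[0,0,0],[0,0,0],[0,0,0],[0,0,0],[0,0,0],[0,0,0]],"jaw":[255,255,255,255,255,255,255,255,255,255,255]}'
python3 - <<'E'
from h import *
for n in("top","side"): cv2.imwrite(f"pics/{n}1.png",camera(n)["color"][90:330,160:480,::-1].repeat(2,0).repeat(2,1))
E
```

```text
time_s: 3.28
ee_pos: [0.5421, 0.0366, 0.2248]
tool_rot: [0.665, 0.747, -0.0, -0.0]
force: [0.2, 0.7, 0.5]
opening: 0.007
time_s: 4.2
ee_pos: [0.5426, 0.0365, 0.1153]
tool_rot: [0.664, 0.748, 0.0, 0.0]
force: [0.5, 0.8, -0.3]
opening: 0.006
```

View pics/top1.png

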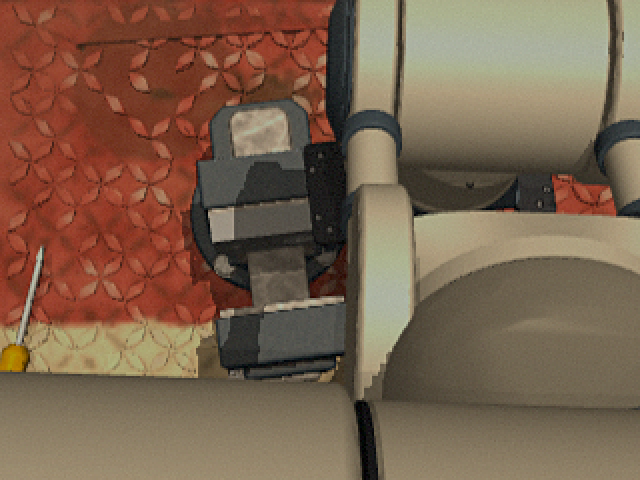

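The gripper is at the right end of the plate, clear of it. The plate's left end, at about (208,222) in this 2x crop, stays visible for measuring. Creeping in now.

```bash
python3 -m creep '{"linear":[[0.002,0,0],[0.002,0,0],[0.002,0,0],[0.001,0,0],[0.001,0,0],[0.001,0,0],[0.001,0,0],[0.001,0,0],[0.001,0,0],[0.001,0,0],[0.001,0,0],[0.001,0,0]],"dr":[[0,0,0],[0,0,0],[0,0,0],[0,0,0],[0,0,0],[0,0,0],[0,0,0],[0,0,0],[0,0,0],[0,0,0],[0,0,0],[0,0,0]],"jaw":[255,255,255,255,255,255,255,255,255,255,255,255]}'
python3 -m creep '{"linear":[[0.001,0,0],[0.001,0,0],[0.001,0,0],[0.001,0,0],[0.001,0,0],[0.001,0,0]],"dr":[[0,0,0],[0,0,0],[0,0,0],[0,0,0],[0,0,0],[0,0,0]],"jaw":[255,255,255,255,255,255]}'
```

```text
time_s: 5.3
ee_pos: [0.5408, 0.0512, 0.1151]
tool_rot: [0.664, 0.748, -0.0, 0.0]
force: [0.9, -6.0, 3.4]
opening: 0.002
time_s: 5.8
ee_pos: [0.5402, 0.057, 0.1151]
tool_rot: [0.664, 0.748, -0.0, 0.0]
force: [1.2, -5.1, 3.6]
opening: 0.007
```

```bash
python3 -m creep '{"linear":[[0.001,0,0],[0.001,0,0],[0.001,0,0],[0.001,0,0],[0.001,0,0],[0.001,0,0],[0.001,0,0],[0.001,0,0],[0.001,0,0],[0.001,0,0]],"dr":[[0,0,0],[0,0,0],[0,0,0],[0,0,0],[0,0,0],[0,0,0],[0,0,0],[0,0,0],[0,0,0],[0,0,0]],"jaw":[255,255,255,255,255,255,255,255,255,255]}'
python3 - <<'E'
from h import *
c=camera("top");cv2.imwrite("pics/top2.png",cv2.resize(c["color"][130:250,240:340,::-1],None,fx=5,fy=5,interpolation=cv2.INTER_CUBIC))
for n in("top","side"):
    c=c if n=="top" else camera(n)
    for k,z in(("plate_mid",.121),("jaws_mid",.142)):
        r=pinpoint(k,n)
        if r: print(n,k,round(r[0]["p"],2),onplane(c,r[0]["uv"],z))
E
```

```text
time_s: 6.63
ee_pos: [0.539, 0.0669, 0.1151]
tool_rot: [0.664, 0.748, -0.0, 0.001]
force: [0.7, -5.7, 3.3]
opening: 0.005
top plate_mid 0.89 [0.52930274 0.14344215 0.121     ]
top jaws_mid 0.81 [0.53808469 0.15303807 0.142     ]
side plate_mid 0.64 [0.52823714 0.158609   0.121     ]
side jaws_mid 0.65 [0.53598974 0.15994565 0.142     ]
```

View pics/top2.png

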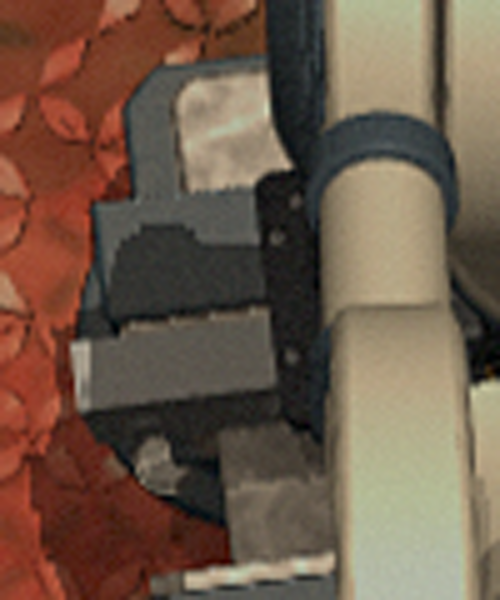

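The plate's left edge is now at (70,343)–(80,410), left of the fixed jaw's end at (95,203)–(105,335).

Run:
```python
from h import *
np.set_printoptions(precision=4,suppress=True)
c=camera("top");a=np.radians(6.6);ex=np.array([np.cos(a),np.sin(a)]);ey=np.array([-ex[1],ex[0]])
f=lambda u,v,z:onplane(c,(u/5+240-.4,v/5+130-.4),z)[:2]
J=(f(95,203,.142)+f(104,335,.142))/2; P=(f(70,343,.154)+f(80,410,.154))/2
print(J,P,"left overhang",(P-J)@ey)
# same measure in the first picture, both sides
g=lambda u,v,z:onplane(c,(u/3.3+240-.35,v/3.3+130-.35),z)[:2]
print("before", ((g(80,213,.154)+g(85,266,.154))/2-(g(63,134,.142)+g(72,210,.142))/2)@ey, "moved", (P-(g(80,213,.154)+g(85,266,.154))/2)@ey)
print(arm.get_obs()["ee_pos"])
```

```text
[0.557  0.2121] [0.5194 0.2185] left overhang 0.010732818081726114
before -0.004219263180525364 moved 0.016208542175217843
[0.5389 0.067  0.1151]
```

Everything agrees on about 4 mm more. I'll push that far, hold, then back off and rise.

```bash
python3 -m creep '{"linear":[[0.001,0,0],[0.001,0,0],[0.001,0,0],[0.001,0,0],[0,0,0],[0,0,0],[0,0,0]],"dr":[[0,0,0],[0,0,0],[0,0,0],[0,0,0],[0,0,0],[0,0,0],[0,0,0]],"jaw":[255,255,255,255,255,255,255]}'
python3 -m creep '{"linear":[[-0.002,0,0],[-0.005,0,0],[-0.008,0,0],[-0.01,0,0],[0,0,-0.02],[0,0,-0.03],[0,0,-0.03],[0,0,-0.03],[0,0,0]],"dr":[[0,0,0],[0,0,0],[0,0,0],[0,0,0],[0,0,0],[0,0,0],[0,0,0],[0,0,0],[0,0,0]],"jaw":[255,255,255,255,255,255,255,255,255]}'
```

```text
time_s: 7.57
ee_pos: [0.5384, 0.071, 0.1151]
tool_rot: [0.664, 0.748, 0.0, 0.0]
force: [1.3, -5.1, 3.4]
opening: 0.004
time_s: 8.32
ee_pos: [0.5437, 0.0455, 0.2302]
tool_rot: [0.664, 0.748, 0.002, 0.003]
force: [1.7, 0.3, 0.9]
opening: 0.011
```

```bash
python3 -m creep '{"linear":[[0.0177,-0.0262,0],[0.0177,-0.0262,0],[0.0177,-0.0262,0],[0.0177,-0.0262,0],[0.0177,-0.0262,0],[0.0177,-0.0262,0],[0,0,0],[0,0,0],[0,0,0]],"dr":[[0,0,0],[0,0,0],[0,0,0],[0,0,0],[0,0,0],[0,0,0],[0,0,0],[0,0,0],[0,0,0]],"jaw":[255,255,255,255,255,255,255,255,255]}'
python3 - <<'E'
from h import *
c=camera("top");t=cv2.resize(c["color"][130:310,240:370,::-1],None,fx=3.3,fy=3.3,interpolation=cv2.INTER_CUBIC)
s=camera("side");d=cv2.resize(s["color"][160:320,190:370,::-1],None,fx=2,fy=2,interpolation=cv2.INTER_CUBIC)
o=np.zeros((594,429+360,3),np.uint8);o[:t.shape[0],:429]=t;o[:320,429:]=d;cv2.imwrite("pics/c3.png",o)
for n in("top","side"):
    for k,z in(("plate_mid",.121),("jaws_mid",.142),("jaw_front",.121)):
        r=pinpoint(k,n)
        if r: print(n,k,round(r[0]["p"],2),onplane(c if n=="top" else s,r[0]["uv"],z))
E
```

```text
time_s: 9.07
ee_pos: [0.3731, 0.1329, 0.2251]
tool_rot: [0.664, 0.748, 0.0, 0.0]
force: [0.5, -0.3, -0.8]
opening: 0.007
top plate_mid 0.61 [0.53086702 0.15611338 0.121     ]
top jaws_mid 0.77 [0.53923805 0.15416031 0.142     ]
side plate_mid 0.69 [0.52748777 0.15681937 0.121     ]
side jaws_mid 0.83 [0.53955012 0.16077311 0.142     ]
side jaw_front 0.59 [0.41265299 0.14543093 0.121     ]
```

View pics/c3.png

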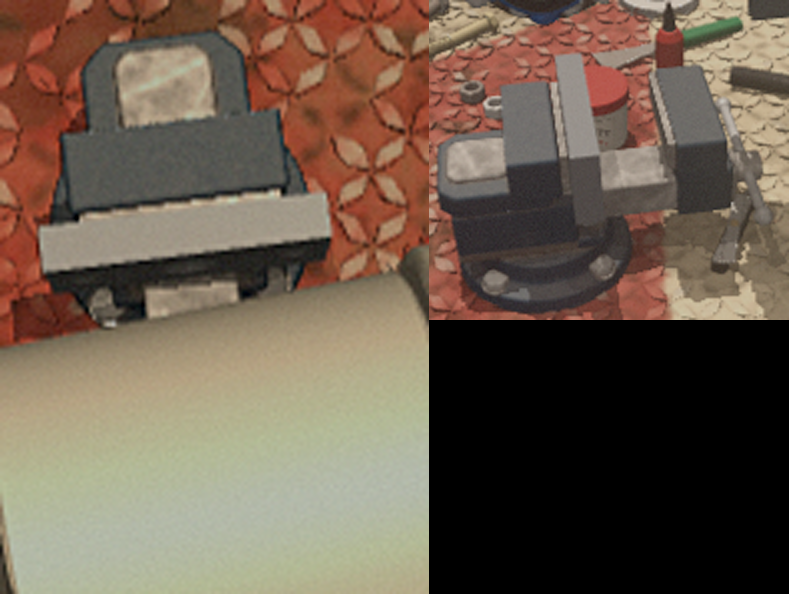

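The plate now runs from (40,228) to (330,238) and overhangs both ends of the fixed jaw. It is upright and parallel to the jaws. Checking the centring numerically, then lowering in front of the jaw.

```bash
python3 - <<'E'
from h import *
np.set_printoptions(precision=4,suppress=True)
c=camera("top");a=np.radians(6.6);ey=np.array([-np.sin(a),np.cos(a)])
f=lambda u,v,z:onplane(c,(u/3.3+240-.35,v/3.3+130-.35),z)[:2]
P=np.array([f(*q,.154) for q in((40,228),(328,193),(330,238),(44,272))]);J=np.array([f(*q,.142) for q in((63,134),(280,110),(287,185),(72,210))])
print("offset",(P.mean(0)-J.mean(0))@ey,P.mean(0),J.mean(0))
for A in(P,J): print(np.degrees(np.arctan2(-(A[0]-A[1])[0],(A[0]-A[1])[1])))
E
python3 -m creep '{"linear":[[0,0,0.02],[0,0,0.02],[0,0,0.02],[0,0,0.015],[0,0,0.015],[0,0,0.01],[0,0,0.005],[0,0,0],[0,0,0]],"dr":[[0,0,0],[0,0,0],[0,0,0],[0,0,0],[0,0,0],[0,0,0],[0,0,0],[0,0,0],[0,0,0]],"jaw":[255,255,255,255,255,255,255,255,255]}'
```

```text
offset -0.0006031774571415235 [0.5267 0.1532] [0.5656 0.1583]
6.839668423402583
6.320583367803125
time_s: 10.27
ee_pos: [0.3726, 0.1333, 0.1201]
tool_rot: [0.664, 0.748, -0.0, -0.0]
force: [-0.6, 0.5, 0.7]
opening: 0.008
```

```bash
python3 -m creep '{"linear":[[0,0.004,0],[0,0.004,0],[0,0.003,0],[0,0.002,0],[0,0.002,0],[0,0.002,0],[0,0.002,0],[0,0.002,0],[0,0.002,0],[0,0.002,0],[0,0.002,0],[0,0.002,0]],"dr":[[0,0,0],[0,0,0],[0,0,0],[0,0,0],[0,0,0],[0,0,0],[0,0,0],[0,0,0],[0,0,0],[0,0,0],[0,0,0],[0,0,0]],"jaw":[255,255,255,255,255,255,255,255,255,255,255,255]}'
python3 -m creep '{"linear":[[0,0.003,0],[0,0.003,0],[0,0.003,0],[0,0.003,0],[0,0.003,0],[0,0.003,0],[0,0.003,0],[0,0.003,0],[0,0.003,0],[0,0.003,0],[0,0.002,0],[0,0.002,0]],"dr":[[0,0,0],[0,0,0],[0,0,0],[0,0,0],[0,0,0],[0,0,0],[0,0,0],[0,0,0],[0,0,0],[0,0,0],[0,0,0],[0,0,0]],"jaw":[255,255,255,255,255,255,255,255,255,255,255,255]}'
```

```text
time_s: 11.27
ee_pos: [0.4007, 0.1366, 0.1198]
tool_rot: [0.664, 0.748, -0.001, -0.0]
force: [-7.0, -0.7, 5.1]
opening: 0.006
time_s: 12.27
ee_pos: [0.4333, 0.1406, 0.1197]
tool_rot: [0.664, 0.748, -0.001, -0.001]
force: [-10.1, -0.6, 8.4]
opening: 0.009
```

```bash
python3 -m creep '{"linear":[[0,0.002,0],[0,0.002,0],[0,0.002,0],[0,0.002,0],[0,0.002,0],[0,0.002,0],[0,0.002,0],[0,0.002,0],[0,0.001,0],[0,0.001,0],[0,0.001,0],[0,0.001,0]],"dr":[[0,0,0],[0,0,0],[0,0,0],[0,0,0],[0,0,0],[0,0,0],[0,0,0],[0,0,0],[0,0,0],[0,0,0],[0,0,0],[0,0,0]],"jaw":[255,255,255,255,255,255,255,255,255,255,255,255]}'
python3 -m creep '{"linear":[[0,0.001,0],[0,0.001,0],[0,0.001,0],[0,0.001,0]],"dr":[[0,0,0],[0,0,0],[0,0,0],[0,0,0]],"jaw":[255,255,255,255]}'
```

```text
time_s: 13.27
ee_pos: [0.4529, 0.143, 0.1196]
tool_rot: [0.664, 0.748, -0.001, -0.001]
force: [-15.5, 0.1, 12.1]
opening: 0.008
time_s: 13.6
ee_pos: [0.454, 0.143, 0.1193]
tool_rot: [0.664, 0.748, -0.004, -0.003]
force: [-29.9, -2.4, 23.3]
opening: 0.007
```

The jaw has come up against resistance at 30 N. Easing back 1 mm and looking.

```bash
python3 -m creep '{"linear":[[0,-0.001,0],[0,0,0],[0,0,0]],"dr":[[0,0,0],[0,0,0],[0,0,0]],"jaw":[255,255,255]}'
python3 - <<'E'
from h import *
c=camera("top");t=cv2.resize(c["color"][130:310,240:370,::-1],None,fx=3.3,fy=3.3,interpolation=cv2.INTER_CUBIC)
s=camera("side");d=cv2.resize(s["color"][170:310,190:310,::-1],None,fx=3,fy=3,interpolation=cv2.INTER_CUBIC)
o=np.zeros((594,789,3),np.uint8);o[:t.shape[0],:429]=t;o[:420,429:]=d;cv2.imwrite("pics/c4.png",o)
for n in("top","side"):
    for k,z in(("plate_mid",.121),("jaws_mid",.142),("jaw_front",.121)):
        r=pinpoint(k,n)
        if r: print(n,k,round(r[0]["p"],2),onplane(c if n=="top" else s,r[0]["uv"],z))
o=arm.get_obs();print(o["ee_pos"],o["force"],o["ft_torque"],o["time_s"])
E
```

```text
time_s: 13.85
ee_pos: [0.454, 0.1431, 0.1193]
tool_rot: [0.664, 0.748, -0.003, -0.002]
force: [-20.6, -1.7, 11.7]
opening: 0.002
top plate_mid 0.2 [0.39349965 0.14911147 0.121     ]
side plate_mid 0.97 [0.52432489 0.155705   0.121     ]
side jaws_mid 0.61 [0.54111498 0.15296752 0.142     ]
side jaw_front 0.64 [0.47380817 0.1396007  0.121     ]
[0.45393348 0.14305085 0.1192752 ] [-19.42349375  -1.35422321  12.44570783] [-0.02587971  2.9806455   0.11542498] 14.25
```

View pics/c4.png

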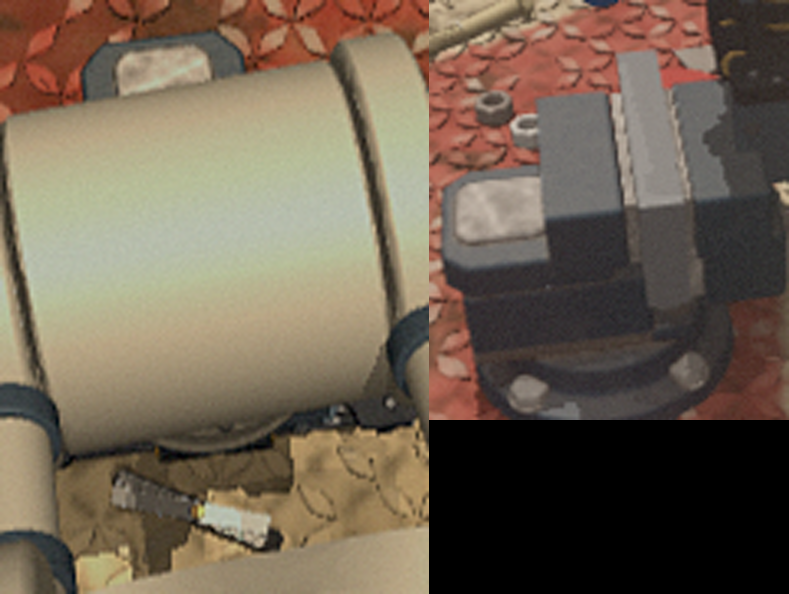

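The side view shows the plate upright with both jaw faces tight against it. The jaw front is at x≈0.474, which fits the closed position. Settling, checking the bystanders, then handing in if they haven't moved.

```bash
python3 -m creep '{"linear":[[0,0,0],[0,0,0],[0,0,0],[0,0,0]],"dr":[[0,0,0],[0,0,0],[0,0,0],[0,0,0]],"jaw":[255,255,255,255]}'
python3 - <<'E'
from h import *
np.set_printoptions(precision=3,suppress=True)
cs={n:camera(n) for n in("top","side")}
for n in cs:
    for k in("feeler","tape_measure","grease_tub","threadlock"):
        r=pinpoint(k,n)
        if r: print(n,k,round(r[0]["p"],2),onplane(cs[n],r[0]["uv"],0))
o=arm.get_obs();print(o["ee_pos"],o["force"],o["dq"])
E
```

```text
time_s: 14.58
ee_pos: [0.4539, 0.1431, 0.1193]
tool_rot: [0.664, 0.748, -0.003, -0.002]
force: [-19.7, -0.7, 12.9]
opening: 0.005
top feeler 0.89 [0.396 0.148 0.   ]
top tape_measure 0.88 [0.293 0.292 0.   ]
top grease_tub 0.59 [ 0.529 -0.004  0.   ]
top threadlock 0.81 [ 0.446 -0.089  0.   ]
side feeler 0.85 [0.398 0.151 0.   ]
side tape_measure 0.93 [0.297 0.298 0.   ]
[0.454 0.143 0.119] [-20.021  -1.3    12.469] [ 0.    -0.001  0.001  0.001  0.     0.   ]
```

```bash
python3 -c "
from cell import job
print(job.job_done())"
```

```text
the job is handed in; nothing more can be done
None
```

I pushed the plate about 20 mm along the jaws to the middle, then pushed the sliding jaw shut on it. I handed the job in at about 14.7 s on the robot's clock, with the fingers still pressing on the jaw.

**Centring:** measured before closing, the plate was 0.6 mm off centre and within about 0.5° of parallel to the jaws. The push on the plate took 5–7 N.

**After closing:** the side picture showed the plate upright with both jaw faces against it. I could not re-measure the centring precisely then, because the arm hid the plate from the top camera. The network's one top-view fix on the plate (p 0.2) was plainly wrong, so I ignored it.

**Push on the jaw:** it briefly reached about 30 N when the jaw came up against the plate, so I eased back 1 mm. It then held steady at about 20 N, the top of the good range, plus about 12 N of vertical load on the fingers. The arm was still.

**Other things on the bench:** all four were found within about 1 cm of where they started, which is about as close as the networks locate them.

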